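# Clear the truffle dispenser's chute and portion two truffles

### The job

A wrapped biscuit is jammed across the chute of the truffle dispenser: push it back up the chute until it is clear of the red rails above it, then lift it out and lay it in the wooden tray. Then turn the drum slowly counter-clockwise by its black knob so that truffles roll out one at a time, and stop when exactly two are in the glass; the other three stay in the drum. Leave the glass where it is and the things around undisturbed.

Things in the scene. Friction and masses are not known exactly. Their poses are not given: they have to be found in the camera images.
- drum_axis (a point): point on the drum's vertical axis, on top of its clear lid, 192 mm above the table. Axes are the dispenser's (fixed to the table): chute leads from the drum along -y, z up. The red round housing has 85 mm outer radius, top level with the lid. Six white vanes, 60 degrees apart, turn with the drum over a fixed floor falling outwards at 12 degrees and push the truffles round.
- opening (a point): middle of the housing's only side opening, 55 mm wide, 80 mm from the drum axis, at the head of the chute. A truffle brought to it by a vane rolls out by itself before its centre reaches the middle of the opening, and takes about 1 s to the glass.
- drum (a joint): angle of the drum, rad, growing counter-clockwise seen from above; stops at -0.25 and 5.5; starts between -0.12 and 0.15. Stays where it is left (friction 0.1 N m, 2 N at the knob). The pocket at the opening is empty at first; the first truffle rolls out at about 0.7 to 0.9 when turned slowly, the second and third each about 1.0 later. Over 2.5 rad/s is too fast.
- knob (a point): middle of the upright black knob on the drum's lid, a cylinder 18 mm in diameter, 45 mm high (191 to 236 mm above the table), 60 mm from the drum's axis; at joint 0 it stands 120 degrees counter-clockwise from the dispenser's +x. A black arm 14 mm wide, 4 mm thick lies on the lid from axis to knob. Push it by its side or pinch it.
- chute_free (a point): point on the middle of the chute's floor, 132 mm above the table, where the chute is open above; axes as the dispenser's: +y is up the chute, the drum axis lies 140 mm in +y, the housing from 55 mm on. The floor rises at 12 degrees towards +y. Side walls stand 35 mm above the floor, inner width 79 mm here, narrowing to 48 mm at the lower end 150 mm in -y.
- rails_end (a point): point midway between the upper ends of the two red rails, at their top, 42 mm in -y of chute_free; axes as the dispenser's. From here down the chute the rails overhang the side walls, underside 32 mm and top 35 mm above the floor, leaving a 44 mm wide slot along the middle through which closed fingers pass.
- biscuit_center (a point): centre of the wrapped biscuit, yellow with a red band, 64 mm long (x), 18 mm wide (y), 18 mm high (z), 25 g. At the start it lies on the sloping floor across the chute (x across, y up the slope), wedged between the narrowing walls with its ends under the red rails; pushed up the slope it stays there by friction.
- tray_in (a point): centre of the inner floor (5 mm above the table) of a fixed open wooden tray, outside 120 x 140 x 22 mm (x, y, z), walls 5 mm.
- cup_in (a point): centre of the inner floor (about 5 mm above the table) of the loose drinking glass, 76 mm high, 86 mm wide at the rim. It stands under the chute's end, where the truffles hit an end plate and drop in; the plate and walls there are 138 mm high over the table.
- t1_center (a point): dark brown chocolate truffle, a ball of 28 mm diameter, 15 g; the point is its centre. In the drum; the first to roll out.
- t2_center (a point): dark brown chocolate truffle, a ball of 28 mm diameter, 15 g; the point is its centre. In the drum; the second to roll out.
- t3_center (a point): dark brown chocolate truffle, a ball of 28 mm diameter, 15 g; the point is its centre. In the drum; the third, must stay.
- t4_center (a point): dark brown chocolate truffle, a ball of 28 mm diameter, 15 g; the point is its centre. In the drum; must stay.
- t5_center (a point): dark brown chocolate truffle, a ball of 28 mm diameter, 15 g; the point is its centre. In the drum; must stay.
- espresso_cup: small white cup, 60 mm wide, 55 mm high, a bystander; origin under its centre.
- tamper: dark steel coffee tamper, 56 mm wide, 80 mm high, a bystander; origin under its centre.
- milk_jug: steel milk jug, 80 mm wide, 100 mm high, a bystander; origin under its centre.
- jar: amber jar with a wooden lid, 70 mm wide, 90 mm high, a bystander; origin under its centre.
- spoon: small metal spoon with a wooden handle lying on the table, a bystander; origin under its middle.
Mind the look-alikes: they are no part of the job. Of the things shaped like the part that bears tray_in, the wooden one is meant.

How it is judged:
By the outcome, as a careful person would: the job done as asked, in the order asked, and still so for the second after the job is handed in, with the robot touching nothing.
It also fails if it takes over 69 s, if anything falls off the work surface, if the arm or the gripper's body presses on something with over 40 N, if the wrist force passes 120 N, or if a joint passes its speed limit or range.

### The arm

A 6-joint arm with a two-finger parallel gripper is mounted at the origin on the work surface. World frame = base frame: x ahead of the robot, y to its left, z up, the work surface at z = 0. Lengths are in m, angles in rad, forces in N, time in s.
With the tool pointing down it reaches from about 0.325 to 0.9 m from the base axis. Payload 6.1 kg.
Tool frame: the origin (TCP) lies midway between the tips of the shut fingers; the grasp point (between the pads) lies 19 mm behind it (manip.grip_depth is the distance from the TCP to the grasp point, in m); z points along the fingers, x is the direction in which the jaws open and shut, and the axes are right-handed (so a half turn about z gives the same grasp; the last joint's range is limited). The gripper opens to 85 mm and grips with 20 to 120 N. Pads are 22 mm wide; open, the fingers measure 114 mm over their backs; the gripper's body (76 mm by 85 mm) begins 54 mm behind the grasp point. The pads swing forward as they close: fully open they stand 13 mm farther back than shut.
Start: joints at [1.19, 0.22, 1.526, -0, 1.395, -0.126], TCP at [0.158, 0.605, 0.231] pointing down, gripper open.
Joint ranges: [-2.98, 2.98], [-0.91, 2.08], [0.09, 2.57], [-1.24, 4.39], [0.2, 2.65], [-2.68, 2.68]. Speed limits (rad/s): [2.57, 2.57, 3.01, 3.14, 3.14, 3.14].

### API

Orientations are given as a rotation vector (axis times angle).
In Python, from rig import manip gives the robot as it stands. The module is installed in compiled form; this text tells all that it offers.
- The arm moves only by the tool carry_out, never from a script. Its argument "motion" is a list of rows, each a list of 7 numbers: the turn, a rotation vector about the world's x, y, z in degrees, then the shift along the world's x, y, z in m, then the gripper's target within -1 to 1 (shut at 1, half-way at 0, fully open at -1). In form: [[ax, ay, az, x, y, z, jaw], ...]. A call has 1 to 20 rows; each row shifts and turns the pose as measured when the row begins; what a row does not reach is not made up. A row lasts 1/12 s, in which the tool goes at most 41.7 mm and 7.16 degrees, less where a joint would pass 70% of its speed; a pose out of reach is approached as far as the arm can. A call is refused whole if a number of a shift passes 0.0417 or a number of a turn 7.16, either way. A call with a gripper value outside its range is refused whole. The fingers move at their own pace and stop on an object; "squeeze" is the grip in N (left out, the last holds). Time passes only in rows, so rows that do not move let the fingers close. It gives the time, the measured TCP pose, the force and the opening at its end, in the units of the state.
- manip.observe(): the state, without advancing time (a new reading comes with each control period).
- manip.read_camera(name): name is "side" or "top"; returns the picture (420x560x3 uint8, blue, green, red); there is no depth.
- manip.camera_params(name): a dict with "camera_matrix" (3x3 intrinsics, pixels), "D" ([k1, k2, p1, p2, k3] as OpenCV has them; the pictures are not rectified), "R" (3x3) and "t" (3): a world point X has camera coordinates R X + t. Camera axes: x right, y down, z forward; pixel columns grow to the right and rows downward; lengths in m; the calibration is good to about 2 mm. A picture is of the moment at which its call begins. camera_params takes no time and is no camera call.
- manip.job_done(): hands the job in, once; it reports no verdict.
Trained networks look in the newest picture that a camera, given by its name, has taken for a name from the list of things; names that differ only in an ending like _2 or _b are one class to them, and where a whole thing is asked for, a point or a joint stands for the part that bears it (a point fixed in the world has none). Each returns a list of dicts, best first, with "conf" (0 to 1); they miss things now and then, are a little off and sometimes report something else, mostly with a low value. They report only what shows in the picture. A call takes as long as a camera call. They do not tell look-alikes from the thing itself.
- manip.look_for(camera, name): "location" ([column, row] as shares, 0 to 1, of the picture: columns of its width, rows of its height, amid what is visible of it).
- manip.outline_of(camera, name): "mask" (420x560 bool, what is visible of it) and "location" ([column, row] as shares, 0 to 1, of the picture: columns of its width, rows of its height, amid what is visible of it).
- manip.pinpoint(camera, name): "location" ([column, row] as shares, 0 to 1, of the picture: columns of its width, rows of its height: a listed point, or the origin of a listed thing).
The state is a dict: "time_s": time; "qpos": joint angles; "qvel": joint speeds; "tau": joint torques, N m; "eef_pos": TCP position; "tcp_rot": TCP orientation; "contact_force": force on the tool from outside, world axes, zero at the start; "torque": the same for the moment, N m; "gripper_width": finger opening in m.
Only numpy, scipy, OpenCV 4.12 (cv2) and the standard library are available. Lean on these libraries where they do the work, as an engineer would, in place of code of your own. Each camera call takes 0.05 s, during which the arm holds its last target. There are 200 camera calls.

## Working session

There is one attempt and no reset: what is moved stays moved. The work goes in short steps, Python scripts to look and compute and a tool call to move; the robot and the scene stay as the last step left them, time stands still between calls to the robot, and variables do not carry over. Pictures are saved under pics/ and viewed, about 8 in all and at most 12, crops included, and the job is handed in when it is done.

Besides the shell and the picture viewer there is one more tool, called after ">>>" by a JSON object that holds its "op" and its "data", one argument or row to a line. carry_out: Moves the arm, as the interface text tells. Its arguments: {"type":"object","properties":{"motion":{"type":"array"},"squeeze":{"type":"number"}},"required":["motion"]}

```bash
mkdir -p pics; cat > h.py <<'E'
from rig import manip
import numpy as np, cv2
W,H=560,420
def cam(n):
    p=manip.camera_params(n); return [np.array(p[k],float) for k in("camera_matrix","D","R","t")]
def ray(n,loc):
    K,D,R,t=cam(n); u=cv2.undistortPoints(np.array([[[loc[0]*W,loc[1]*H]]],float),K,D)[0,0]
    return -R.T@t, R.T@np.array([u[0],u[1],1])
def atz(n,loc,z):
    o,d=ray(n,loc); return o+d*(z-o[2])/d[2]
def tri(l1,l2,n1="top",n2="side"):
    o1,d1=ray(n1,l1);o2,d2=ray(n2,l2)
    s=np.linalg.lstsq(np.c_[d1,-d2],o2-o1,rcond=None)[0]
    a,b=o1+s[0]*d1,o2+s[1]*d2
    return (a+b)/2,np.linalg.norm(a-b)
def px(n,X):
    K,D,R,t=cam(n); return cv2.projectPoints(np.array([X],float),cv2.Rodrigues(R)[0],t,K,D)[0][0,0]
E
python3 - <<'E'
from h import *
np.set_printoptions(precision=3,suppress=True)
a=manip.read_camera("top");b=manip.read_camera("side")
cv2.imwrite("pics/a.png",a);cv2.imwrite("pics/b.png",b)
for n in("top","side"):print(n,-cam(n)[2].T@cam(n)[3])
print(manip.observe())
for k in["drum_axis","opening","knob","chute_free","rails_end","biscuit_center","tray_in","cup_in"]:
    L={}
    for n in("top","side"):
        r=manip.pinpoint(n,k); L[n]=r
        print(k,n,[(np.round(q["conf"],2),np.round(np.array(q["location"])*[W,H],0)) for q in r[:3]])
    if L["top"] and L["side"]: print("   ",*tri(L["top"][0]["location"],L["side"][0]["location"]))
E
```

```text
top [ 0.216 -0.007  1.797]
side [-0.075 -0.933  1.191]
{'time_s': 0.1, 'qpos': array([ 1.19 ,  0.221,  1.528,  0.   ,  1.395, -0.126]), 'qvel': array([ 0.001, -0.003, -0.003,  0.001,  0.002,  0.002]), 'tau': array([  0.003, -49.824, -39.055,  -0.   ,   0.006,   0.   ]), 'eef_pos': array([0.157, 0.604, 0.23 ]), 'tcp_rot': array([ 2.485,  1.921, -0.002]), 'contact_force': array([-0.664,  0.357,  0.773]), 'torque': array([-0.006, -0.059, -0.038]), 'gripper_width': 0.08560537678691511}
drum_axis top [(np.float64(0.86), array([233., 214.])), (np.float64(0.56), array([388., 183.]))]
drum_axis side [(np.float64(0.98), array([257., 161.]))]
    [0.541 0.153 0.191] 0.0045077740083406094
opening top [(np.float64(0.95), array([263., 220.]))]
opening side [(np.float64(0.96), array([265., 183.]))]
    [0.52  0.059 0.182] 0.010430997879670839
knob top [(np.float64(0.67), array([215., 227.]))]
knob side [(np.float64(0.98), array([240., 148.]))]
    [0.501 0.206 0.219] 0.010464019780320162
chute_free top [(np.float64(0.96), array([276., 225.]))]
chute_free side [(np.float64(0.62), array([273., 204.]
[... 194 characters left out ...]
4740880177852965
biscuit_center top [(np.float64(0.62), array([291., 228.])), (np.float64(0.3), array([329., 238.]))]
biscuit_center side [(np.float64(0.68), array([281., 216.]))]
    [ 0.507 -0.039  0.131] 0.005580899704106729
tray_in top [(np.float64(0.73), array([404., 301.])), (np.float64(0.71), array([343., 303.])), (np.float64(0.65), array([379., 243.]))]
tray_in side [(np.float64(0.93), array([273., 384.])), (np.float64(0.78), array([237., 320.])), (np.float64(0.66), array([328., 323.]))]
    [ 0.251 -0.43   0.013] 0.001777354117850427
cup_in top [(np.float64(0.42), array([384., 243.]))]
cup_in side [(np.float64(0.73), array([301., 273.]))]
    [ 0.412 -0.32   0.233] 0.040056413317066
```

View pics/a.png

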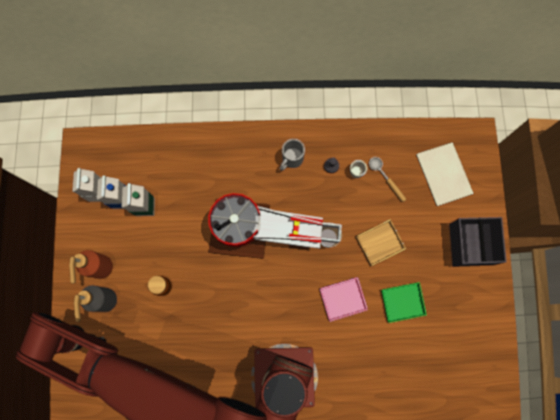

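View pics/b.png

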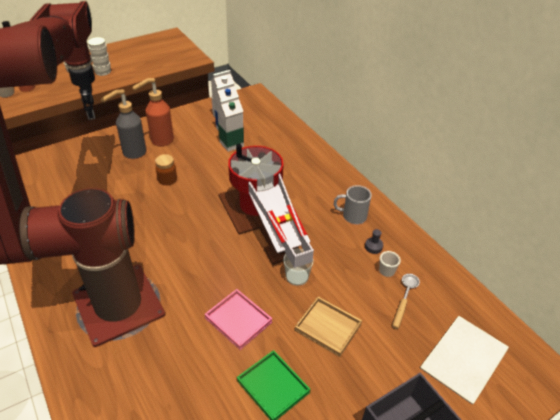

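```bash
cat > fit.py <<'E'
from h import *
from scipy.optimize import least_squares
np.set_printoptions(precision=4,suppress=True)
px0={}
obs=[]
for k in["drum_axis","opening","chute_free","rails_end","knob","biscuit_center"]:
    for n in("top","side"):
        r=manip.pinpoint(n,k)
        if r: obs.append((k,n,np.array(r[0]["location"])*[W,H]))
def pts(p):
    x,y,w,q,zo,bx=p; u=np.array([np.cos(w),np.sin(w)]);v=np.array([-u[1],u[0]]);o=np.array([x,y])
    P=lambda a,b,z:np.r_[o+a*u+b*v,z]
    k=q+2*np.pi/3;fz=.132+(bx+.14)*np.tan(np.radians(12))
    return dict(drum_axis=P(0,0,.192),opening=P(0,-.08,zo),chute_free=P(0,-.14,.132),rails_end=P(0,-.182,.158),
      knob=P(.06*np.cos(k),.06*np.sin(k),.2135),biscuit_center=P(0,bx,fz+.0092))
def res(p):
    X=pts(p);return np.concatenate([px(n,X[k])-l for k,n,l in obs])
s=least_squares(res,[.54,.153,.15,0,.165,-.19],loss="soft_l1",f_scale=1.5)
print(s.x);print({k:v for k,v in pts(s.x).items()})
for (k,n,l),e in zip(obs,s.fun.reshape(-1,2)):print(k,n,l,e)
for c in[(380,243)]:print("tray",atz("top",[c[0]/W,c[1]/H],.005))
for r in manip.pinpoint("top","tray_in")+manip.pinpoint("side","tray_in"):print(np.array(r["location"])*[W,H],r["conf"])
E
python3 - <<'E'
import manip if False else None
E
python3 - <<'E'
exec(open('fit.py').read())
a=manip.read_camera("top");b=manip.read_camera("side")
A=cv2.resize(a[180:330,200:430],None,fx=3.4,fy=3.4,interpolation=cv2.INTER_CUBIC)
cv2.imwrite("pics/c.png",A[:600,:800])
B=cv2.resize(b[130:355,200:380],None,fx=2.6,fy=2.6,interpolation=cv2.INTER_CUBIC);cv2.imwrite("pics/d.png",B)
E
```

```text
[ 0.5364  0.1512 -0.1521  0.1598  0.169  -0.1917]
{'drum_axis': array([0.5364, 0.1512, 0.192 ]), 'opening': array([0.5243, 0.0722, 0.169 ]), 'chute_free': array([0.5152, 0.0129, 0.132 ]), 'rails_end': array([ 0.5088, -0.0287,  0.158 ]), 'knob': array([0.506 , 0.203 , 0.2135]), 'biscuit_center': array([ 0.5074, -0.0383,  0.1302])}
drum_axis top [233.184 214.2  ] [0.3374 1.9686]
drum_axis side [256.872 160.692] [-0.2615  0.4722]
opening top [262.696 219.618] [-4.5294  0.9628]
opening side [265.384 182.616] [ 0.6962 -0.0888]
chute_free top [275.912 225.288] [ 0.4741 -0.4163]
chute_free side [273.    204.414] [ 0.3827 -0.3645]
rails_end top [289.688 224.406] [-0.8431  0.6864]
rails_end side [278.992 209.496] [ 0.01  -2.666]
knob top [214.984 227.22 ] [ 1.8558 -2.6865]
knob side [239.68  148.008] [0.2238 1.7981]
biscuit_center top [291.424 227.682] [ 0.2157 -0.7671]
biscuit_center side [281.008 215.502] [-0.956   0.2792]
tray [ 0.4628 -0.3585  0.005 ]
[403.592 301.098] 0.73
[342.776 302.904] 0.71
[378.616 242.508] 0.65
[273.   384.09] 0.93
[237.328 319.914] 0.78
[327.992 323.484] 0.66  File "<stdin>", line 1
    import manip if False else None
                 ^^
SyntaxError: invalid syntax
```

View pics/c.png

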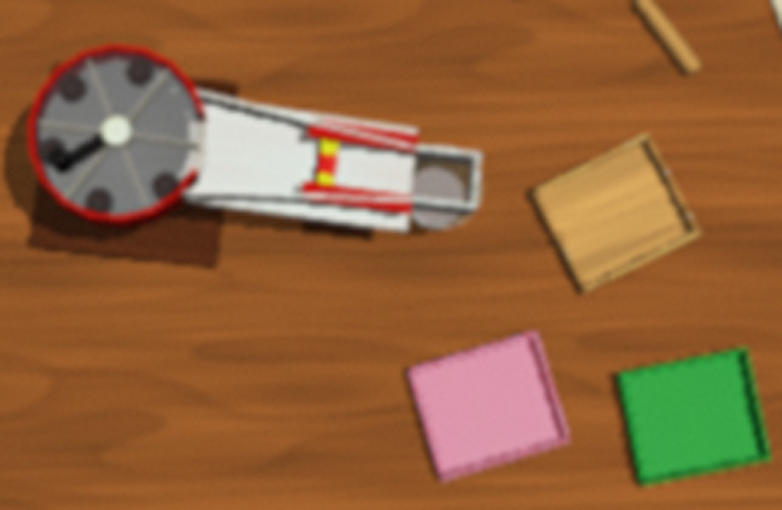

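View pics/d.png

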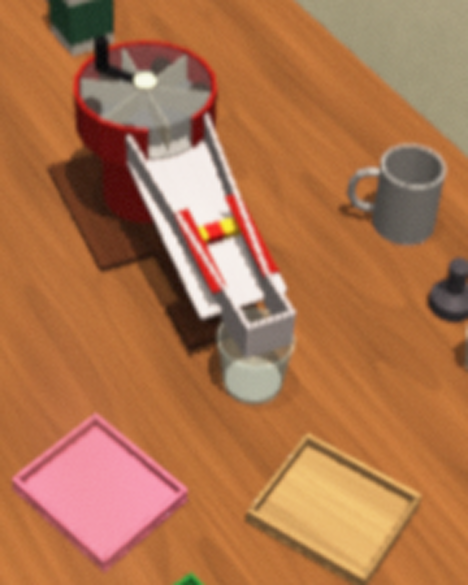

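Candidates for the tray: pink (343,300), green (404,302) and wooden (380,243) in the top view. The wooden one fits, and the crop confirms it. The biscuit's red band is at (296,228) in the top view and (283.5,218) in the side view, slightly below the network's point.

```bash
python3 - <<'E'
from h import *
np.set_printoptions(precision=4,suppress=True)
s=lambda p:[p[0]/W,p[1]/H]
o=np.array([.5364,.1512]);w=-.1521;u=np.array([np.cos(w),np.sin(w)]);v=np.array([-u[1],u[0]])
def d(n,P):print(n,P,"disp",(P[:2]-o)@u,(P[:2]-o)@v)
P,e=tri(s((296.2,227.6)),s((283.5,218)));d("bisc tri %.4f"%e,P)
d("bisc top",atz("top",s((296.2,227.6)),.134));d("bisc side",atz("side",s((283.5,218)),.134))
d("endplate top",atz("top",s((340.6,233.3)),.138))
d("hub top",atz("top",s((200+116/3.4,180+130/3.4)),.195))
d("hub side",atz("side",s((200+145/2.6,130+80/2.6)),.195))
# housing rim circle centre in top crop (116,133)
d("rim top",atz("top",s((200+118/3.4,180+133/3.4)),.192))
d("rail ends top",atz("top",s((200+307/3.4,180+159/3.4)),.158))
d("knob top",atz("top",s((200+63/3.4,180+162/3.4)),.236));d("knob side",atz("side",s((200+101/2.6,130+40/2.6)),.236))
E
```

```text
bisc tri 0.0050 [ 0.5062 -0.0544  0.1349] disp 0.0012901602256850386 -0.20782792413826653
bisc top [ 0.504  -0.0534  0.134 ] disp -0.0010197595669789276 -0.20718367032729648
bisc side [ 0.5092 -0.0543  0.134 ] disp 0.004228438423619932 -0.20729331738644752
endplate top [ 0.4805 -0.2014  0.138 ] disp -0.001839232671463617 -0.3569534490824413
hub top [0.5289 0.149  0.195 ] disp -0.007069239445953689 -0.0032753958713276137
hub side [0.5333 0.151  0.195 ] disp -0.003055971287503516 -0.0006882786837196501
rim top [0.5265 0.1474 0.192 ] disp -0.00918056195183393 -0.005233408353573917
rail ends top [ 0.5031 -0.0333  0.158 ] disp -0.004962593989025512 -0.1874235016059253
knob top [0.4918 0.1946 0.236 ] disp -0.05069507665088492 0.03615075319385058
knob side [0.5004 0.1981 0.236 ] disp -0.04270471213117604 0.04088740578415972
```

>>> {"op": "carry_out", "data": {
  "motion": [
    [0,0,3,0.01,-0.02,0.035,-0.2],
    [0,0,3,0.02,-0.035,0.035,-0.2],
    [0,0,0,0.025,-0.04,0.025,-0.2],
    [0,0,0,0.025,-0.04,0,-0.2],
    [0,0,0,0.025,-0.04,0,-0.2],
    [0,0,0,0.025,-0.04,0,-0.2],
    [0,0,0,0.025,-0.04,0,-0.2],
    [0,0,0,0.025,-0.04,0,-0.2],
    [0,0,0,0.025,-0.04,0,-0.2],
    [0,0,0,0.025,-0.04,0,-0.2]
  ]
}}

```text
time_s: 2.53
eef_pos: [0.356, 0.2727, 0.3181]
tcp_rot: [2.359, 2.07, 0.005]
contact_force: [1.8, 0.7, -0.7]
gripper_width: 0.051
```

>>> {"op": "carry_out", "data": {
  "motion": [
    [6,-0.8,0,0.016,-0.035,0,-0.1],
    [6,-0.8,0,0.016,-0.035,0,-0.1],
    [0,0,0,0.016,-0.035,0,-0.1],
    [0,0,0,0.016,-0.035,0,-0.1],
    [0,0,0,0.016,-0.035,0,-0.1],
    [0,0,0,0.016,-0.035,0,-0.1],
    [0,0,0,0.016,-0.035,0,-0.1],
    [0,0,0,0.016,-0.035,-0.01,-0.1],
    [0,0,0,0.016,-0.035,-0.02,-0.1],
    [0,0,0,0.01,-0.02,-0.03,-0.1],
    [0,0,0,0,0,-0.02,-0.1],
    [0,0,0,0,0,0,-0.1]
  ]
}}

```text
time_s: 3.53
eef_pos: [0.5123, -0.078, 0.2422]
tcp_rot: [-2.283, -1.984, -0.243]
contact_force: [-0.9, 0.2, -0.8]
gripper_width: 0.0469
```

```bash
cat > pic.py <<'E'
from h import *
import sys
n=sys.argv[1]
def go(c1,c2,name):
    im=[]
    for cam_,(x0,x1,y0,y1) in(("top",c1),("side",c2)):
        a=manip.read_camera(cam_)[y0:y1,x0:x1]; im.append(cv2.resize(a,(390,int(390*a.shape[0]/a.shape[1])),interpolation=cv2.INTER_CUBIC)[:590])
    h=max(i.shape[0] for i in im)
    cv2.imwrite("pics/%s.png"%name,np.hstack([cv2.copyMakeBorder(i,0,h-i.shape[0],0,5,0) for i in im]))
a=eval(sys.argv[2]);b=eval(sys.argv[3]);go(a,b,n)
from scipy.spatial.transform import Rotation as Ro
o=manip.observe();print(np.round(o["eef_pos"],4),np.round(Ro.from_rotvec(o["tcp_rot"]).as_matrix(),3),o["gripper_width"],np.round(o["contact_force"],1))
E
python3 pic.py e "(200,350,170,290)" "(215,335,120,300)"
```

```text
[ 0.5136 -0.0774  0.246 ] [[ 0.132  0.99   0.054]
 [ 0.973 -0.14   0.184]
 [ 0.189  0.028 -0.981]] 0.04720580210554657 [ 0.6  0.2 -0.8]
```

View pics/e.png

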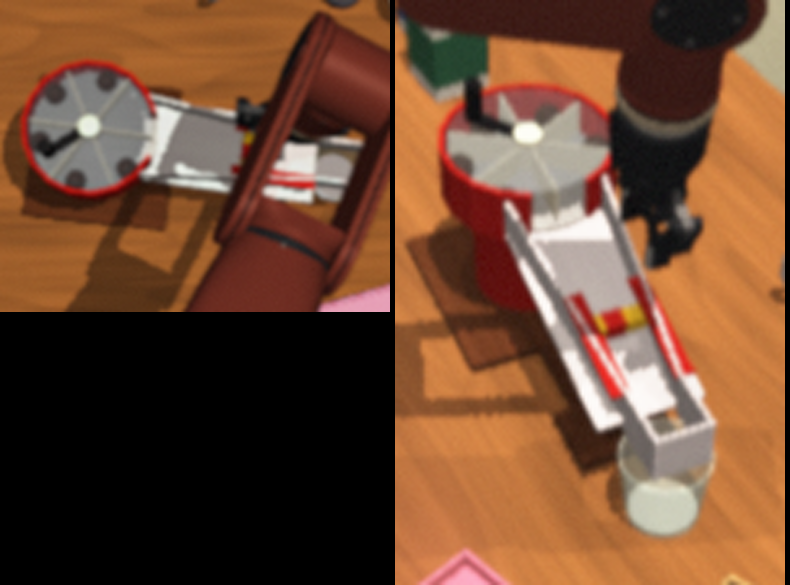

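```bash
python3 - <<'E'
from h import *
print(px("side",[.5136,-.0774,.246]),px("side",[.5076,-.0976,.354]),px("side",[.506,-.053,.127]),px("top",[.506,-.053,.127]))
for r in manip.pinpoint("side","biscuit_center"):print(np.array(r["location"])*[W,H],r["conf"])
for r in manip.outline_of("side","biscuit_center")[:1]:
    ys,xs=np.where(r["mask"]);print(xs.mean(),ys.mean(),xs.min(),xs.max(),ys.min(),ys.max(),r["conf"])
E
```

```text
[290.54910597 193.74944483] [294.46544373 168.08471005] [282.26517534 219.79288041] [296.00543241 227.37433549]
283.59574468085106 217.7659574468085 277 290 214 222 0.42
```

>>> {"op": "carry_out", "data": {
  "motion": [
    [0,0,0,-0.005,0.004,-0.02,-0.1],
    [0,0,0,-0.005,0.005,-0.025,-0.1],
    [0,0,0,0,0.004,-0.02,-0.1],
    [0,0,0,0,0,0,-0.1]
  ]
}}

```text
time_s: 4.07
eef_pos: [0.5091, -0.0617, 0.1921]
tcp_rot: [-2.288, -2.011, -0.264]
contact_force: [-0.3, 0.6, -0.9]
gripper_width: 0.0472
```

```bash
python3 pic.py f "(230,330,180,280)" "(240,340,140,260)"; python3 - <<'E'
from h import *
import scipy.spatial.transform as s
o=manip.observe();R=s.Rotation.from_rotvec(o["tcp_rot"]).as_matrix();p=o["eef_pos"]
im=cv2.imread("pics/f.png")
def mark(P,c):
    a=px("side",P); q=(int(395+(a[0]-240)*3.9),int((a[1]-140)*3.9)); cv2.circle(im,q,3,c,-1)
    a=px("top",P); q=(int((a[0]-230)*3.9),int((a[1]-180)*3.9)); cv2.circle(im,q,3,c,-1)
for d in(-.024,0,.024): mark(p+R[:,0]*d-R[:,2]*.004,(0,255,0))
mark([.506,-.053,.127],(255,0,0))
cv2.imwrite("pics/f2.png",im)
E
```

```text
[ 0.5111 -0.063   0.1957] [[ 0.121  0.99   0.079]
 [ 0.976 -0.133  0.174]
 [ 0.183  0.056 -0.982]] 0.04705545708643987 [ 0.3 -0.9  0.1]
```

View pics/f2.png

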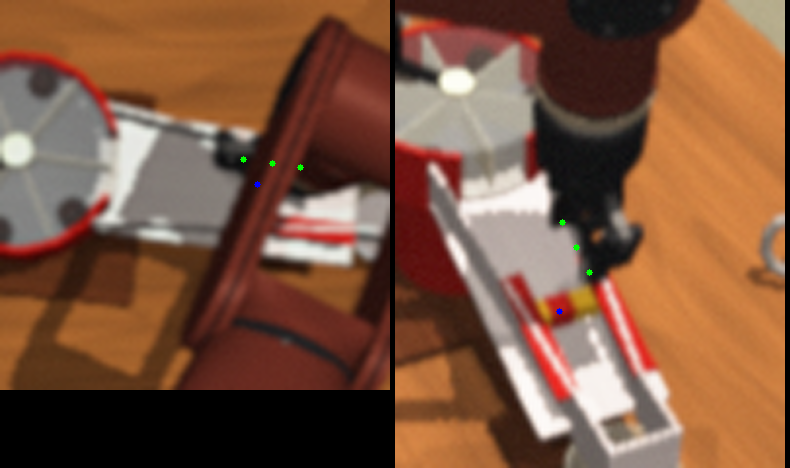

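>>> {"op": "carry_out", "data": {
  "motion": [
    [1.8,2.8,0,-0.001,0.002,-0.008,-0.1],
    [0,0,0,-0.001,0.003,-0.018,-0.1],
    [0,0,0,-0.001,0.003,-0.018,-0.1],
    [0,0,0,-0.001,0.002,-0.01,-0.1],
    [0,0,0,0,0,0,-0.1]
  ]
}}

```text
time_s: 4.58
eef_pos: [0.5152, -0.0545, 0.1544]
tcp_rot: [-2.263, -1.989, -0.255]
contact_force: [-1.0, 0.4, -1.3]
gripper_width: 0.0467
```

>>> {"op": "carry_out", "data": {
  "motion": [
    [0,0,0,-0.008,0,0,-0.1],
    [0,0,0,-0.002,0.001,-0.012,-0.1],
    [0,0,0,0,0.001,-0.012,-0.1],
    [0,0,0,0,0,-0.006,-0.1],
    [0,0,0,0,0,0,-0.1]
  ]
}}

```text
time_s: 5.0
eef_pos: [0.5073, -0.0536, 0.1277]
tcp_rot: [-2.267, -1.996, -0.262]
contact_force: [-0.3, 0.3, -0.8]
gripper_width: 0.0473
```

```bash
python3 pic.py g "(230,330,180,280)" "(250,310,180,250)"
```

```text
[ 0.5078 -0.0538  0.1286] [[ 0.121  0.991  0.058]
 [ 0.972 -0.13   0.195]
 [ 0.201  0.032 -0.979]] 0.04729068652144021 [-0.6 -0.1 -0.4]
```

View pics/g.png

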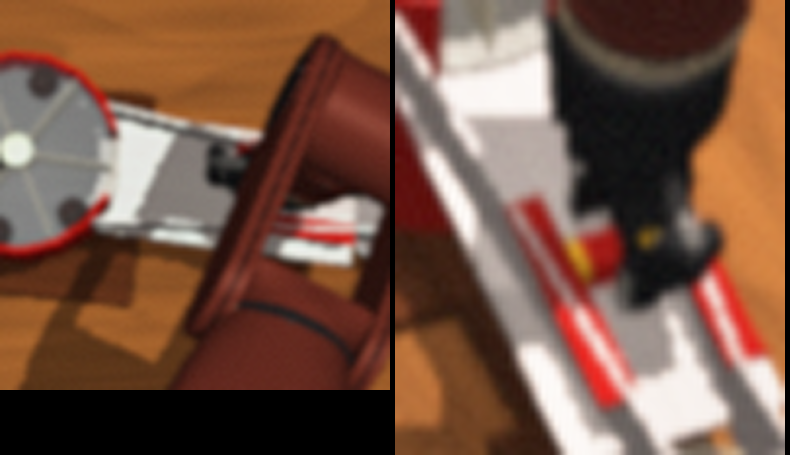

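>>> {"op": "carry_out", "data": {
  "motion": [
    [0,0,0,-0.003,0,-0.006,-0.1],
    [0,0,0,0,0,-0.001,0.5],
    [0,0,0,0,0,0,1],
    [0,0,0,0,0,0,1],
    [0,0,0,0,0,0,1],
    [0,0,0,0,0,0,1]
  ],
  "squeeze": 25
}}

```text
time_s: 5.6
eef_pos: [0.5052, -0.0537, 0.1218]
tcp_rot: [-2.268, -1.996, -0.264]
contact_force: [0.1, 0.4, -0.4]
gripper_width: 0.0172
```

>>> {"op": "carry_out", "data": {
  "motion": [
    [0,0,0,0.0014,0.0098,0.0024,1],
    [0,0,0,0.0014,0.0098,0.0023,1],
    [0,0,0,0.0014,0.0098,0.0023,1],
    [0,0,0,0.0014,0.0098,0.0023,1],
    [0,0,0,0.0014,0.0098,0.0023,1],
    [0,0,0,0.0014,0.0098,0.0023,1],
    [0,0,0,0.0014,0.0098,0.0023,1],
    [0,0,0,0,0,0,1]
  ]
}}

```text
time_s: 6.27
eef_pos: [0.5164, 0.023, 0.1408]
tcp_rot: [-2.268, -1.998, -0.266]
contact_force: [-0.2, 0.5, -0.1]
gripper_width: 0.0175
```

```bash
python3 pic.py h "(230,330,180,280)" "(250,310,170,240)"
```

```text
[0.5161 0.0216 0.1402] [[ 0.12   0.991  0.06 ]
 [ 0.972 -0.13   0.194]
 [ 0.2    0.035 -0.979]] 0.017016254427676777 [ 0.5 -0.4 -0.3]
```

View pics/h.png

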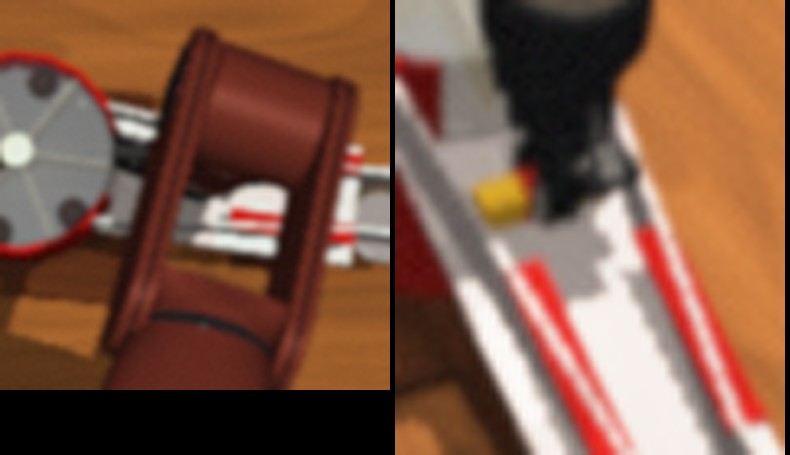

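>>> {"op": "carry_out", "data": {
  "motion": [
    [0,0,0,0,0,0.02,1],
    [0,0,0,0,0,0.03,1],
    [0,0,0,0,0,0.03,1],
    [0,0,0,-0.003,-0.01,0.03,1],
    [-5.6,1.7,0,-0.005,-0.025,0.015,1],
    [-5.6,1.7,0,-0.005,-0.035,0,1],
    [0,0,0,-0.005,-0.035,0,1],
    [0,0,0,-0.005,-0.035,0,1],
    [0,0,0,-0.005,-0.035,0,1],
    [0,0,0,-0.005,-0.035,0,1],
    [0,0,0,-0.005,-0.035,0,1],
    [0,0,0,-0.005,-0.035,0,1],
    [0,0,0,-0.005,-0.035,0,1],
    [0,0,0,-0.005,-0.035,0,1],
    [0,0,0,-0.003,-0.02,0,1],
    [0,0,0,0,0,0,1]
  ]
}}

```text
time_s: 7.7
eef_pos: [0.4486, -0.3705, 0.2687]
tcp_rot: [2.361, 2.066, -0.023]
contact_force: [-0.3, 0.5, -0.7]
gripper_width: 0.0175
```

```bash
python3 - <<'E'
from h import *
from scipy.spatial.transform import Rotation as Ro
o=manip.observe();print(np.round(o["eef_pos"],4),np.round(Ro.from_rotvec(o["tcp_rot"]).as_matrix()[:,[0,2]],3),o["gripper_width"])
manip.read_camera("side");manip.read_camera("top")
for n in("top","side"):
  for r in manip.outline_of(n,"tray_in"):
    ys,xs=np.where(r["mask"]);print(n,r["conf"],xs.mean(),ys.mean(),atz(n,[xs.mean()/W,ys.mean()/H],.012),cv2.minAreaRect(np.argwhere(r["mask"])[:,::-1].astype(np.float32)))
E
```

```text
[ 0.4486 -0.3705  0.2687] [[ 0.132 -0.008]
 [ 0.991 -0.013]
 [-0.014 -1.   ]] 0.017491666271966463
top 0.95 403.71364985163206 302.2091988130564 [ 0.2476753  -0.43119727  0.012     ] ((403.1031494140625, 301.89520263671875), (35.89595031738281, 40.709266662597656), 78.2317123413086)
top 0.7 379.45628997867806 239.11513859275053 [ 0.47598045 -0.35593211  0.012     ] ((379.06982421875, 242.89431762695312), (41.58777618408203, 29.854740142822266), 47.48955535888672)
top 0.28 260.0674481168332 227.30245964642583 [0.52921257 0.07324312 0.012     ] ((273.80487060546875, 228.256103515625), (133.9534454345703, 62.17294692993164), 6.34019136428833)
side 0.91 237.81536388140162 318.75606469002696 [ 0.2658194  -0.21845586  0.012     ] ((237.75003051757812, 317.7500305175781), (53.03300476074219, 46.66904830932617), 45.0)
side 0.88 272.9434420541291 385.675919500347 [ 0.2480353  -0.43289309  0.012     ] ((273.0965270996094, 384.84136962890625), (59.779022216796875, 51.9102668762207), 49.76364517211914)
side 0.84 328.3260770975057 325.97369614512473 [ 0.4645237  -0.36192571  0.012     ] ((328.0673828125, 325.5398254394531), (55.764556884765625, 42.73325729370117), 30.5792236328125)
side 0.61 264.89652728561305 209.54252303330972 [0.54414361 0.11150748 0.012     ] ((260.79461669921875, 210.81317138671875), (130.57020568847656, 66.45929718017578), 67.30620574951172)
```

>>> {"op": "carry_out", "data": {
  "motion": [
    [0,0,0,0.005,0.004,-0.025,1],
    [0,0,0,0.005,0.004,-0.035,1],
    [0,0,0,0.004,0.002,-0.035,1],
    [0,0,0,0,0,-0.035,1],
    [0,0,0,0,0,-0.035,1],
    [0,0,0,0,0,-0.03,1],
    [0,0,0,0,0,-0.02,1],
    [0,0,0,0,0,-0.01,1],
    [0,0,0,0,0,0,1]
  ]
}}

```text
time_s: 8.65
eef_pos: [0.4708, -0.3411, 0.0422]
tcp_rot: [2.329, 2.085, -0.014]
contact_force: [-0.1, -0.1, -1.0]
gripper_width: 0.0173
```

>>> {"op": "carry_out", "data": {
  "motion": [
    [0,0,0,-0.006,-0.016,0,1],
    [0,0,0,0,0,-0.012,1],
    [0,0,0,0,0,-0.01,1],
    [0,0,0,0,0,-0.004,1],
    [0,0,0,0,0,0,1]
  ]
}}

```text
time_s: 9.07
eef_pos: [0.469, -0.3557, 0.0197]
tcp_rot: [2.32, 2.087, -0.012]
contact_force: [0.1, 0.6, 0.6]
gripper_width: 0.0171
```

>>> {"op": "carry_out", "data": {
  "motion": [
    [0,0,0,-0.001,0,-0.005,1],
    [0,0,0,0,0,-0.003,1],
    [0,0,0,0,0,0,1]
  ]
}}

```text
time_s: 9.32
eef_pos: [0.4692, -0.3555, 0.0123]
tcp_rot: [2.317, 2.087, -0.011]
contact_force: [0.1, -0.7, 0.4]
gripper_width: 0.0173
```

>>> {"op": "carry_out", "data": {
  "motion": [
    [0,0,0,0,0,-0.002,1],
    [0,0,0,0,0,0,0.5],
    [0,0,0,0,0,0,0],
    [0,0,0,0,0,0,0],
    [0,0,0,0,0,0,0],
    [0,0,0,0,0,0.02,0],
    [0,0,0,0,0,0.035,0],
    [0,0,0,0,0,0.035,0],
    [0,0,0,0,0,0.035,0.5],
    [0,0,0,0,0,0.035,1],
    [0,0,0,0,0.02,0.035,1],
    [0,0,0,0,0.035,0.035,1],
    [0,0,0,0,0.035,0.035,1],
    [0,0,0,0,0.035,0.02,1],
    [0,0,0,0,0.035,0,1],
    [0,0,0,0,0.035,0,1],
    [0,0,0,0,0,0,1]
  ]
}}

```text
time_s: 10.73
eef_pos: [0.4648, -0.1635, 0.2986]
tcp_rot: [2.322, 2.075, -0.002]
contact_force: [0.9, 0.2, 0.1]
gripper_width: -0.0003
```

```bash
python3 pic.py i "(190,410,160,320)" "(200,360,120,350)"; python3 - <<'E'
from h import *
s=lambda p:[p[0]/W,p[1]/H]
for n in("top","side"):
  for k in("biscuit_center","drum_axis","knob"):
    for r in manip.pinpoint(n,k)[:2]:
        l=r["location"];print(k,n,np.round(r["conf"],2),np.array(l)*[W,H],atz(n,l,dict(biscuit_center=.014,drum_axis=.192,knob=.2135)[k]))
  r=manip.outline_of(n,"knob")
  for q in r[:1]:
    ys,xs=np.where(q["mask"]);print("mask",xs.mean(),ys.mean(),xs.min(),xs.max(),ys.min(),ys.max())
E
```

```text
[ 0.4647 -0.1673  0.2977] [[ 0.113  0.993  0.016]
 [ 0.993 -0.113 -0.024]
 [-0.022  0.018 -1.   ]] -3.102875691745063e-05 [ 0.  -0.5 -0.3]
biscuit_center top 0.55 [376.208 243.096] [ 0.46153769 -0.34294162  0.014     ]
drum_axis top 0.76 [232.008 216.09 ] [0.53678413 0.15618968 0.192     ]
drum_axis top 0.31 [355.096 170.604] [ 0.68142918 -0.25288297  0.192     ]
knob top 0.88 [217.    228.186] [0.49410086 0.20244139 0.2135    ]
mask 234.1372657111356 218.59481808158765 210 258 194 242
biscuit_center side 0.56 [328.776 322.602] [ 0.47083382 -0.35481396  0.014     ]
knob side 0.7 [237.104 147.   ] [0.50522646 0.2200602  0.2135    ]
knob side 0.25 [327.6   322.812] [ 0.37574341 -0.45191763  0.2135    ]
mask 255.58390280941535 162.09794988610477 231 279 145 184
```

View pics/i.png

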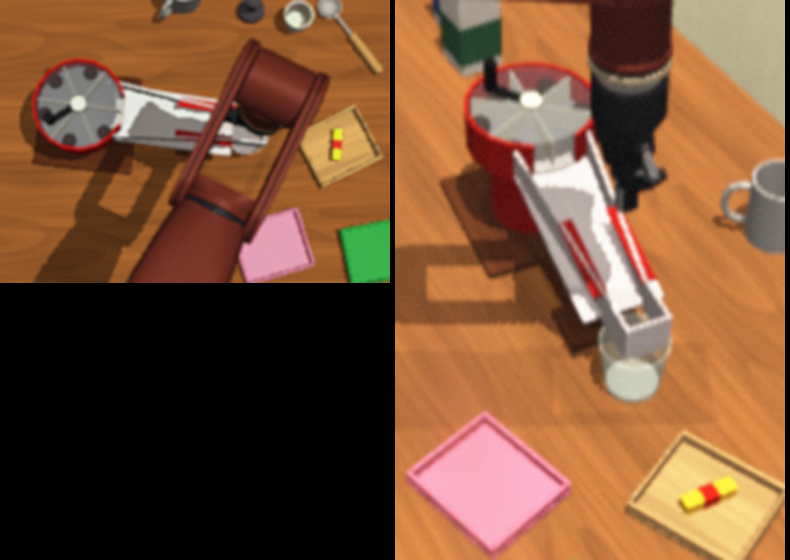

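The biscuit lies in the wooden tray, at top panel (337,144) and side panel (708,493). The chute is clear and the glass is still standing. Next is the knob, at about (0.500, 0.202).

>>> {"op": "carry_out", "data": {
  "motion": [
    [0,0,-6.7,0.003,0.03,0,0],
    [0,0,-6.7,0.003,0.035,0,-0.1],
    [0,0,-6.7,0.003,0.035,0,-0.1],
    [0,0,-6.7,0.003,0.035,0,-0.1],
    [0,0,-6.7,0.003,0.035,0,-0.1],
    [0,0,-6.7,0.003,0.035,0,-0.1],
    [0,0,-6.7,0.003,0.035,0,-0.1],
    [0,0,-6.7,0.003,0.035,0,-0.1],
    [0,0,0,0.003,0.035,0,-0.1],
    [0,0,0,0.003,0.03,0,-0.1],
    [0,0,0,0,0.01,0,-0.1],
    [0,0,0,0,0,0,-0.1]
  ]
}}

```text
time_s: 12.23
eef_pos: [0.4926, 0.1721, 0.293]
tcp_rot: [3.02, 0.801, -0.032]
contact_force: [0.3, 0.7, -0.2]
gripper_width: 0.0469
```

```bash
python3 - <<'E'
from h import *
from scipy.spatial.transform import Rotation as Ro
o=manip.observe();R=Ro.from_rotvec(o["tcp_rot"]).as_matrix();print(np.round(o["eef_pos"],4),np.round(R,3),np.degrees(np.arctan2(R[1,0],R[0,0])),o["qpos"])
E
```

```text
[0.4926 0.1721 0.293 ] [[ 0.869  0.495 -0.016]
 [ 0.495 -0.869 -0.021]
 [-0.024  0.011 -1.   ]] 29.682304265333894 [ 0.19655399 -0.04523186  1.69514314 -0.01797012  1.51123986 -0.32038616]
```

>>> {"op": "carry_out", "data": {
  "motion": [
    [0,0,0,0.004,0.015,0,-0.1],
    [0,0,0,0.004,0.015,0,-0.1],
    [0,0,0,0,0,-0.01,-0.1],
    [0,0,0,0,0,-0.02,-0.1],
    [0,0,0,0,0,0,-0.1]
  ]
}}

```text
time_s: 12.65
eef_pos: [0.5024, 0.1993, 0.2612]
tcp_rot: [3.018, 0.797, -0.033]
contact_force: [-0.6, 0.3, -1.8]
gripper_width: 0.0467
```

```bash
python3 pic.py j "(195,275,180,260)" "(215,295,90,200)"
```

```text
[0.5037 0.1995 0.2649] [[ 0.87   0.494 -0.011]
 [ 0.493 -0.87  -0.023]
 [-0.021  0.015 -1.   ]] 0.047243680785156804 [0.3 0.3 0.2]
```

View pics/j.png

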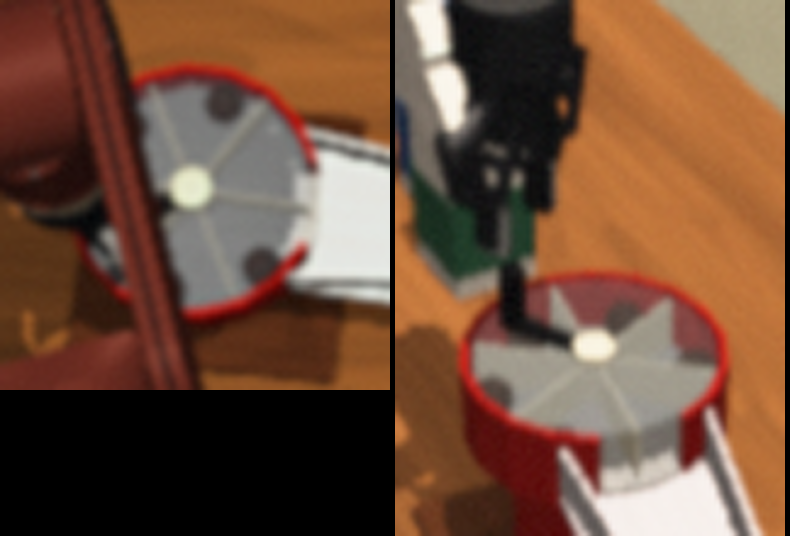

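>>> {"op": "carry_out", "data": {
  "motion": [
    [0,0,0,-0.001,0,-0.015,-0.1],
    [0,0,0,-0.001,0,-0.02,-0.1],
    [0,0,0,0,0,-0.018,-0.1],
    [0,0,0,0,0,-0.004,-0.1],
    [0,0,0,0,0,0,0.2]
  ],
  "squeeze": 20
}}

```text
time_s: 13.17
eef_pos: [0.5054, 0.1963, 0.213]
tcp_rot: [3.019, 0.79, -0.011]
contact_force: [-0.3, -0.4, 0.2]
gripper_width: 0.0363
```

>>> {"op": "carry_out", "data": {
  "motion": [
    [0,0,0,0,0,-0.003,0.3],
    [0,0,0,0,0,0,0.45],
    [0,0,0,0,0,0,0.6],
    [0,0,0,0,0,0,1],
    [0,0,0,0,0,0,1],
    [0,0,0,0,0,0,1]
  ]
}}

```text
time_s: 13.67
eef_pos: [0.5063, 0.1956, 0.2128]
tcp_rot: [3.019, 0.788, -0.009]
contact_force: [-0.5, -0.7, -3.5]
gripper_width: 0.0173
```

```bash
python3 - <<'E'
from h import *
o=manip.observe();print(o["eef_pos"],o["gripper_width"],o["contact_force"],o["torque"])
manip.read_camera("side");manip.read_camera("top")
for n in("side","top"):
  for k in("t1_center","cup_in","drum_axis"):
    for r in manip.pinpoint(n,k):print(n,k,np.round(r["conf"],2),np.round(np.array(r["location"])*[W,H],1),atz(n,r["location"],.192)[:2])
E
```

```text
[0.5063358  0.19562257 0.21275149] 0.017316794370369263 [-0.47430504 -0.73464227 -3.47075812] [-0.01607409 -0.10289421 -0.03211722]
side t1_center 0.65 [255.1 163.1] [0.527608   0.14536117]
side cup_in 0.81 [297.3 275.3] [ 0.40090756 -0.29007018]
side cup_in 0.53 [263.5 182.9] [0.50323619 0.05188091]
side drum_axis 0.71 [255.  162.7] [0.52837368 0.14706448]
top cup_in 0.77 [331.9 238.7] [ 0.45495392 -0.16612873]
top drum_axis 0.97 [230.9 217.3] [0.53282476 0.15986504]
```

>>> {"op": "carry_out", "data": {
  "motion": [
    [0,0,0,0,0,0,0.48],
    [0,0,0,-0.0025,0.0045,-0.002,0.48],
    [0,0,3,-0.0026,-0.0015,0,0.48],
    [0,0,3,-0.0025,-0.0016,0,0.48],
    [0,0,3,-0.0024,-0.0018,0,0.48],
    [0,0,3,-0.0023,-0.0019,0,0.48],
    [0,0,3,-0.0022,-0.002,0,0.48],
    [0,0,3,-0.0021,-0.0021,0,0.48],
    [0,0,3,-0.002,-0.0022,0,0.48],
    [0,0,3,-0.0019,-0.0023,0,0.48]
  ]
}}

```text
time_s: 14.9
eef_pos: [0.4911, 0.1907, 0.2182]
tcp_rot: [2.779, 1.427, 0.033]
contact_force: [2.4, 1.3, -1.4]
gripper_width: 0.0223
```

```bash
cat > st.py <<'E'
from h import *
from scipy.spatial.transform import Rotation as Ro
o=manip.observe();p=o["eef_pos"];R=Ro.from_rotvec(o["tcp_rot"]).as_matrix()
A=np.array([.531,.150]);d=p[:2]-A
th=np.degrees(np.arctan2(d[1],d[0]))%360
print("t",o["time_s"],"p",np.round(p,4),"th %.1f r %.4f q~%.2f yaw-err %.1f"%(th,np.hypot(*d),np.radians(th+8-120),np.degrees(np.arctan2(R[1,0],R[0,0]))%360-(th-90)),"F",np.round(o["contact_force"],1),"q6 %.2f"%o["qpos"][5],"tilt",np.round(R[:2,2],3))
for k in range(1):
    for i in range(0,30,6):
        a=np.radians(th+i+1.5);print(round(th+i),np.round([-.003*np.sin(a),.003*np.cos(a)],4))
E
python3 st.py
```

```text
t 14.9 p [0.4911 0.1907 0.2182] th 134.4 r 0.0570 q~0.39 yaw-err 10.0 F [ 2.4  1.3 -1.4] q6 -0.72 tilt [ 0.027 -0.006]
134 [-0.0021 -0.0022]
140 [-0.0019 -0.0024]
146 [-0.0016 -0.0025]
152 [-0.0013 -0.0027]
158 [-0.001  -0.0028]
```

>>> {"op": "carry_out", "data": {
  "motion": [
    [0,0,1.5,-0.0022,-0.0022,-0.003,0.48],
    [0,0,1.5,-0.0021,-0.0023,-0.003,0.48],
    [0,0,2,-0.002,-0.0024,-0.002,0.48],
    [0,0,2,-0.0019,-0.0025,0,0.48],
    [0,0,2,-0.0018,-0.0026,0,0.48],
    [0,0,2,-0.0016,-0.0027,0,0.48],
    [0,0,2,-0.0014,-0.0027,0,0.48],
    [0,0,2,-0.0012,-0.0028,0,0.48]
  ]
}}

```text
time_s: 15.57
eef_pos: [0.4812, 0.1775, 0.218]
tcp_rot: [2.557, 1.802, 0.073]
contact_force: [-0.1, 1.6, -0.7]
gripper_width: 0.0221
```

```bash
python3 st.py
```

```text
t 15.5667 p [0.4812 0.1775 0.218 ] th 151.0 r 0.0569 q~0.68 yaw-err 9.3 F [-0.1  1.6 -0.7] q6 -1.03 tilt [0.045 0.016]
151 [-0.0014 -0.0027]
157 [-0.0011 -0.0028]
163 [-0.0008 -0.0029]
169 [-0.0005 -0.003 ]
175 [-0.0002 -0.003 ]
```

>>> {"op": "carry_out", "data": {
  "motion": [
    [-0.3,0.8,1.5,-0.0014,-0.0027,-0.003,0.48],
    [-0.3,0.8,1.5,-0.0013,-0.0028,-0.003,0.48],
    [-0.2,0.8,1.5,-0.0011,-0.0028,-0.003,0.48],
    [0,0.5,1.5,-0.001,-0.0029,-0.002,0.48],
    [0,0.3,1.5,-0.0008,-0.0029,-0.002,0.48]
  ]
}}

```text
time_s: 15.98
eef_pos: [0.4784, 0.1681, 0.2109]
tcp_rot: [-2.427, -1.977, -0.012]
contact_force: [-0.4, 2.1, 0.3]
gripper_width: 0.0219
```

```bash
python3 st.py; cat > cnt.py <<'E'
from h import *
import sys
manip.read_camera("side");a=manip.read_camera("side")
ref=cv2.imread("pics/b.png")
c=px("side",[.485,-.19,.02]).astype(int)
x0,x1,y0,y1=235,325,150,300
# dark blobs in chute/glass
hsv=a.astype(int);dk=((hsv.max(2)<75)).astype(np.uint8)
n,l,s,cc=cv2.connectedComponentsWithStats(dk[200:300,245:330])
print([(round(cc[i][0]+245),round(cc[i][1]+200),s[i][4]) for i in range(1,n) if s[i][4]>8])
for r in manip.look_for("side","t1_center"):print(np.round(r["conf"],2),np.round(np.array(r["location"])*[W,H]))
cv2.imwrite("pics/last.png",a)
E
python3 cnt.py; python3 - <<'E'
import cv2;a=cv2.imread("pics/b.png")
import numpy as np
dk=((a.astype(int).max(2)<75)).astype(np.uint8);n,l,s,cc=cv2.connectedComponentsWithStats(dk[200:300,245:330])
print("ref",[(round(cc[i][0]+245),round(cc[i][1]+200),s[i][4]) for i in range(1,n) if s[i][4]>8])
E
```

```text
t 15.9833 p [0.4784 0.1681 0.2109] th 161.0 r 0.0556 q~0.85 yaw-err 7.4 F [-0.4  2.1  0.3] q6 -1.20 tilt [-0.001  0.013]
161 [-0.0009 -0.0029]
167 [-0.0006 -0.0029]
173 [-0.0003 -0.003 ]
179 [ 0.    -0.003]
185 [ 0.0003 -0.003 ]
[(268, 202, np.int32(28)), (265, 239, np.int32(488))]
ref [(265, 239, np.int32(505))]
```

>>> {"op": "carry_out", "data": {
  "motion": [
    [0,0,1.5,-0.0012,-0.0029,0,0.48],
    [0,0,2,-0.001,-0.0029,0,0.48],
    [0,0,2,-0.0007,-0.003,-0.001,0.48],
    [0,0,2,-0.0005,-0.003,-0.001,0.48],
    [0,0,2,-0.0003,-0.003,-0.001,0.48],
    [0,0,2,-0.0001,-0.003,-0.001,0.48],
    [0,0,2,0,-0.003,-0.001,0.48],
    [0,0,2,0.0001,-0.003,-0.001,0.48]
  ]
}}

```text
time_s: 16.8
eef_pos: [0.4758, 0.1487, 0.2087]
tcp_rot: [-2.134, -2.291, -0.026]
contact_force: [-0.9, 2.3, 0.5]
gripper_width: 0.0224
```

```bash
python3 st.py; python3 cnt.py
```

```text
t 16.8 p [0.4758 0.1487 0.2087] th 181.3 r 0.0552 q~1.21 yaw-err 2.7 F [-0.9  2.3  0.5] q6 -1.51 tilt [0.003 0.019]
181 [ 0.0001 -0.003 ]
187 [ 0.0005 -0.003 ]
193 [ 0.0008 -0.0029]
199 [ 0.0011 -0.0028]
205 [ 0.0014 -0.0027]
[(265, 239, np.int32(479))]
```

>>> {"op": "carry_out", "data": {
  "motion": [
    [0,0,2.5,0.0002,-0.003,0,0.48],
    [0,0,2.5,0.0003,-0.003,0,0.48],
    [0,0,2.5,0.0004,-0.003,0,0.48],
    [0,0,2.5,0.0005,-0.0029,0,0.48],
    [0,0,2.5,0.0007,-0.0029,0,0.48]
  ]
}}

```text
time_s: 17.37
eef_pos: [0.4775, 0.1357, 0.2086]
tcp_rot: [-1.873, -2.506, -0.026]
contact_force: [0.6, 1.9, -1.2]
gripper_width: 0.0221
```

```bash
python3 st.py; python3 cnt.py; python3 - <<'E'
import cv2;a=cv2.imread("pics/last.png");b=cv2.imread("pics/b.png")
f=lambda i:cv2.resize(i[180:300,220:330],None,fx=3.5,fy=4,interpolation=cv2.INTER_CUBIC)
import numpy as np
cv2.imwrite("pics/k.png",np.hstack([f(b),f(a)]))
d=cv2.absdiff(a,b).max(2)[245:295,270:325]; n,l,s,c=cv2.connectedComponentsWithStats((d>40).astype(np.uint8));print([(c[i]+[270,245],s[i][4]) for i in range(1,n) if s[i][4]>6])
E
```

```text
t 17.3667 p [0.4775 0.1357 0.2086] th 194.9 r 0.0554 q~1.45 yaw-err 1.5 F [ 0.6  1.9 -1.2] q6 -1.76 tilt [-0.001  0.021]
195 [ 0.0008 -0.0029]
201 [ 0.0011 -0.0028]
207 [ 0.0014 -0.0026]
213 [ 0.0017 -0.0025]
219 [ 0.0019 -0.0023]
[(266, 240, np.int32(475))]
[(array([296.87323944, 273.52112676]), np.int32(71))]
```

View pics/k.png

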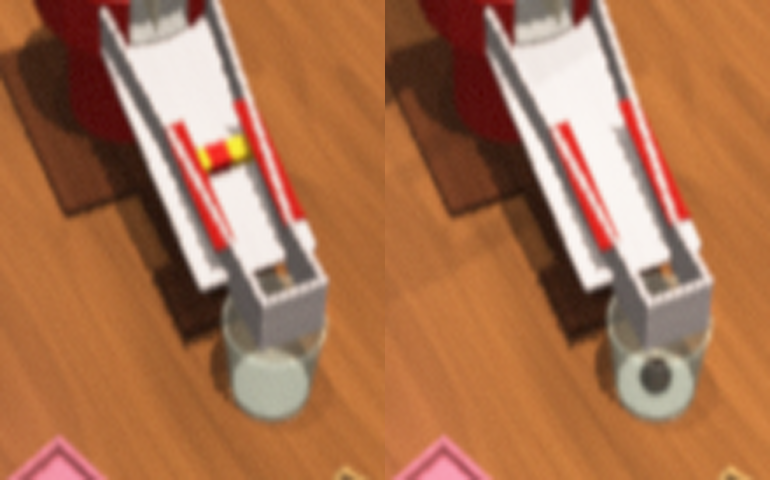

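One truffle is in the glass, at about (655,375) in the right panel. I'll carry on in small steps.

>>> {"op": "carry_out", "data": {
  "motion": [
    [0,0,3,0.0008,-0.0029,0,0.48],
    [0,0,3,0.0009,-0.0029,0,0.48],
    [0,0,3,0.001,-0.0028,0,0.48],
    [0,0,3,0.0011,-0.0028,0,0.48],
    [0,0,3,0.0013,-0.0027,0,0.48]
  ]
}}

```text
time_s: 17.93
eef_pos: [0.4823, 0.1235, 0.2087]
tcp_rot: [-1.534, -2.723, -0.025]
contact_force: [0.1, 2.2, -0.1]
gripper_width: 0.0224
```

```bash
cat >> cnt.py <<'E'
d=cv2.absdiff(a,ref).max(2)[245:295,270:325]; n,l,s,c=cv2.connectedComponentsWithStats((d>40).astype(np.uint8));print("glass",[(c[i]+[270,245],s[i][4]) for i in range(1,n) if s[i][4]>6])
E
python3 st.py; python3 cnt.py
```

```text
t 17.9333 p [0.4823 0.1235 0.2087] th 208.6 r 0.0555 q~1.69 yaw-err 2.7 F [ 0.1  2.2 -0.1] q6 -2.04 tilt [-0.006  0.022]
209 [ 0.0015 -0.0026]
215 [ 0.0018 -0.0024]
221 [ 0.002  -0.0022]
227 [ 0.0022 -0.002 ]
233 [ 0.0024 -0.0018]
[(266, 239, np.int32(472))]
0.21 [408. 302.]
glass [(array([296.9       , 273.58571429]), np.int32(70))]
```

>>> {"op": "carry_out", "data": {
  "motion": [
    [0,0,1.5,0.0015,-0.0026,0,0.48],
    [0,0,1.5,0.0016,-0.0025,0,0.48],
    [0,0,1.5,0.0017,-0.0025,0,0.48]
  ]
}}

```text
time_s: 18.33
eef_pos: [0.4859, 0.1166, 0.2087]
tcp_rot: [-1.437, -2.773, -0.022]
contact_force: [-1.6, 2.1, 0.6]
gripper_width: 0.0223
```

```bash
python3 st.py|head -1; python3 cnt.py
```

```text
t 18.3333 p [0.4859 0.1166 0.2087] th 216.5 r 0.0561 q~1.82 yaw-err -1.3 F [-1.6  2.1  0.6] q6 -2.13 tilt [-0.01   0.021]
[(265, 239, np.int32(473))]
0.16 [404. 297.]
glass [(array([296.9       , 273.58571429]), np.int32(70))]
```

>>> {"op": "carry_out", "data": {
  "motion": [
    [0,0,1.5,0.0017,-0.0024,0,0.48],
    [0,0,0,0,0,0,0.48],
    [0,0,0,0,0,0,0.48],
    [0,0,0,0,0,0,0.48],
    [0,0,0,0,0,0,0.48]
  ]
}}

```text
time_s: 18.9
eef_pos: [0.4878, 0.1143, 0.2088]
tcp_rot: [-1.414, -2.786, -0.021]
contact_force: [0.4, 0.0, -0.2]
gripper_width: 0.0222
```

```bash
python3 st.py|head -1; python3 cnt.py
```

```text
t 18.9 p [0.4878 0.1143 0.2088] th 219.6 r 0.0560 q~1.88 yaw-err -3.4 F [ 0.4  0.  -0.2] q6 -2.15 tilt [-0.009  0.02 ]
[(266, 239, np.int32(473)), (294, 273, np.int32(11))]
glass [(array([297.36231884, 273.89130435]), np.int32(138))]
```

>>> {"op": "carry_out", "data": {
  "motion": [
    [0,0,0,0,0,0,0.3],
    [0,0,0,0,0,0,0.2],
    [0,0,0,0,0,0.015,0.2],
    [0,0,0,0,0,0.025,0.2],
    [0,0,0,0,0,0.03,0.2],
    [0,0,0,0,0,0.03,0.2],
    [0,0,0,-0.015,0,0.03,0.2],
    [0,0,0,-0.03,0.02,0.02,0.2],
    [0,0,0,-0.03,0.03,0,0.2],
    [0,0,0,-0.03,0.03,0,0.2],
    [0,0,0,0,0.03,0,0.2],
    [0,0,0,0,0.03,0,0.2],
    [0,0,0,0,0,0,0.2],
    [0,0,0,0,0,0,0.2],
    [0,0,0,0,0,0,0.2]
  ]
}}

```text
time_s: 20.3
eef_pos: [0.3744, 0.2584, 0.3666]
tcp_rot: [-1.421, -2.782, -0.028]
contact_force: [0.1, -0.0, 0.2]
gripper_width: 0.0343
```

```bash
python3 st.py|head -1; python3 cnt.py; python3 pic.py l "(190,420,140,320)" "(215,365,120,350)"
```

```text
t 20.3 p [0.3744 0.2584 0.3666] th 145.3 r 0.1905 q~0.58 yaw-err 70.6 F [ 0.1 -0.   0.2] q6 -1.78 tilt [-0.007  0.024]
[(265, 239, np.int32(493)), (291, 266, np.int32(9)), (300, 278, np.int32(12))]
glass [(array([296.60714286, 273.25714286]), np.int32(140))]
[0.3749 0.2574 0.3664] [[-0.584  0.812 -0.007]
 [ 0.811  0.584  0.024]
 [ 0.023  0.008 -1.   ]] 0.03412088444022967 [ 0.4 -0.  -0.3]
```

View pics/l.png

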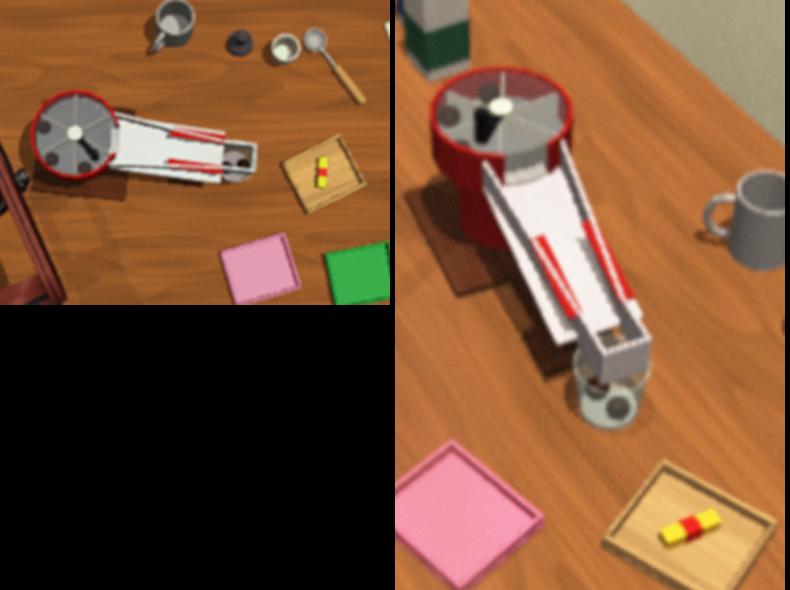

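The final picture shows two truffles in the glass, three in the drum, an empty chute and the biscuit in the wooden tray. The bystanders in view haven't moved and the arm is clear.

```bash
python3 -c "
from rig import manip
print(manip.job_done())"
```

```text
the job is handed in; nothing more can be done
None
```

The job is done and handed in at about 20 s, well inside the 69 s limit.

- **Biscuit:** I pushed it up the chute between the fingers until it was clear of the red rails, then lifted it out. It now lies in the wooden tray; the pink and green trays are look-alikes.
- **Drum:** I turned it counter-clockwise by the knob at about 0.5 rad/s, with the fingers loosely around it. The first truffle was seen in the chute at about 0.85 rad. The second came at about 1.85 rad, and I stopped at about 1.9.
- **Last checks:** The final pictures show exactly two truffles in the glass, three still in the drum and the chute empty. The glass and the neighbouring things look unmoved, and the robot is touching nothing. Wrist force was about 3.5 N at most in the readings.
- **Disagreements:** The network's first biscuit point was about 15 mm off, so I used the picture and the chute's geometry instead. It also mostly missed the truffles, so I counted them from the pictures and image differences.

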